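# Catch the rolling sleeve on the inspection rail

### The job

Swing the spring gate of the inspection rail open by its red lever pin and hold it until the thin-walled sleeve has rolled clear of it, then get your fingers in front of the rolling sleeve, go along with it and slow it down gently in one smooth run, without knocking or squeezing it or stopping it dead on the way, so that it rolls slowly into the dip near the rail's lower end and lies still there. Keep the sleeve on its rods, never lifted out and never past the dip; then take your hand away, let the gate spring shut, and leave the other tools in the drawer where they lie.

Things in the scene. Friction and masses are not known exactly. Their poses are not given: they have to be found in the camera images.
- stand: Blue stand of the inspection rail, base 125 (x) by 700 mm (y), fixed on the drawer floor (6 mm above the bench), elsewhere each time, yaw within 0.1. Origin under its middle; +y points down the rail, +x across, away from the robot. The sleeve rolls on two 10 mm steel rods at x = -14 and 14 mm from y = -390 to 340 (open end). Rod tops are 95 mm above the origin at y = -280 (gate), lower downhill.
- track (a joint): Downward slope of the rods, rad: 0.055 to 0.062, set by a locked jack screw, does not move. The freed sleeve accelerates at about 5.2 m/s2 x slope - 1.3 per s x its speed (1.1 to 1.4, less for a heavier sleeve): at first 0.3 m/s2, then nearing a steady 0.2 to 0.3 m/s; left alone it would reach the dip, much too fast, some 2.5 to 3.5 s after release.
- gate (a joint): Red spring gate, rad: 0 = shut, arm across the rods before the sleeve; 1.5 = fully open (stop), arm pointing down the rail beside it; it is clear from 1.35. Turns counterclockwise from above about a post at stand (-66, -280), 130 mm up. Arm 62 mm long. A damped spring (0.05 to 0.12 N m) shuts it in about 2 s; an arm let go before the sleeve's middle is 60 mm past the gate line can jam the sleeve.
- lever_pin (a point): Red upright pin on the gate's lever, 16 mm diameter, 36 mm tall (this point 4 mm above its middle), 55 mm from the gate post, on the robot's side. Gate shut, it stands at stand (-108, -245) mm; pushing it about 70 mm up the rail (stand -y) with 1 to 6 N opens the gate. It moves on a circle about the post, bulging 13 mm towards the robot half way.
- gate_line (a point): Point on the rail's middle line at the gate (stand y = -280 mm), 35 mm above the rods, with the stand's axes. The waiting sleeve's middle is at y = -40 mm in this frame. Two slippery white 8 mm guide rods at x = -52 and 52 mm run along the whole rail, tops 18 mm above the carrying rods; only the gate, its post and the stop behind the sleeve stand higher.
- sleeve: Thin-walled ground steel sleeve with closed orange end caps, 70 mm diameter, 90 mm long, about 0.45 kg (0.4 to 0.52), inertia about its axis 0.00048 kg m2. Origin at its centre; its x axis is its own axis, across the rail; it turns about it as it rolls. It waits against the shut gate. Tender: it stands pushes or knocks from the hand of at most 8 N.
- seat (a point): Sleeve centre when it lies in the dip: 560 mm down the rail from the gate line. Axes of the track: y down the rail, x across, z up from the rods. The dip is a V in both rods, 34 mm long, 5 mm deep, its far lip 2.5 mm higher than the near one; it is meant for a sleeve that comes in slower than 0.1 m/s; a faster one slams or runs over the lip. The rods end 60 mm beyond it.
- holder: Black cast iron micrometer holder with swivel jaw, 120 mm tall, fixed on a brass turntable (110 mm diameter) let into the drawer floor beyond the rail. Origin at the middle of the turntable's underside. Bystander.
- ball_micrometer: Green ball micrometer lying flat beyond the rail, about 145 mm long, 18 mm high; origin in its frame, on the floor. Bystander.
- angle_plate: Dull steel angle plate, 55 by 75 mm, 64 mm tall, beyond the rail; origin at the middle of its underside. Bystander.
- tin: Squat round open tin of orange anvil caps, 68 mm diameter, 26 mm tall, on the robot's side of the rail; origin at the middle of its underside. Bystander.
- hook_rule: Chrome hook rule, 150 mm long, 28 mm wide at the hook, 8 mm high, lying on the robot's side of the rail; origin at its middle on the floor. Bystander.
Not all that is in view belongs to the job. Leave any blue look-alike of the sleeve alone.

How it is judged (in metres and radians):
On the way, in this order (a step that is already met when the one before it is completed fails the run):
1. the gate is swung open (value of joint gate above 1.2 rad), for 0.1 s.
2. the sleeve rolls free down the rail, 150 mm past the gate (y of sleeve in the frame of gate_line above 0.15 m).
3. the sleeve is slowed gradually on the rods (seen rolling at 0.12 to 0.16 m/s before the dip, not jerked to a slower speed) (linear speed of sleeve between 0.12 and 0.16 m/s and y of sleeve in the frame of seat below -0.018 m), for 0.03 s.
4. the sleeve lies in the dip (y of sleeve in the frame of seat between -0.01 and 0.01 m and linear speed of sleeve below 0.03 m/s), for 0.5 s.
At the end, for the whole second after the job is handed in: the sleeve lies at rest (under 0.02 m/s) in the dip, its centre within 10 mm of the seat along the rail, 10 mm in height and 15 mm across, and the gate has sprung shut (under 0.15 rad) (y of sleeve in the frame of seat between -0.01 and 0.01 m and z of sleeve in the frame of seat between -0.01 and 0.01 m and x of sleeve in the frame of seat between -0.015 and 0.015 m and linear speed of sleeve below 0.02 m/s and value of joint gate below 0.15 rad); the robot touches nothing.
It fails at once if the hand knocks or presses the sleeve with more than 8 N (contact force between any of the fingers, the arm and sleeve above 8 N).
It fails at once if the sleeve is stopped dead on the open rods, short of the dip (under 0.02 m/s) (y of sleeve in the frame of gate_line above 0.08 m and y of sleeve in the frame of seat below -0.025 m and linear speed of sleeve below 0.02 m/s).
It fails at once if the sleeve runs into the dip fast (over 0.11 m/s) (y of sleeve in the frame of seat between -0.035 and -0.018 m and linear speed of sleeve above 0.11 m/s).
It fails at once if the sleeve is lifted off the rods or leaves the rail (z of sleeve in the frame of seat above 0.022 m or z of sleeve in the frame of seat below -0.02 m or y of sleeve in the frame of seat above 0.05 m or x of sleeve in the frame of seat above 0.03 m or x of sleeve in the frame of seat below -0.03 m).
It fails at once if one of the other tools is shoved out of its place (over 20 mm) (distance of any of ball_micrometer, angle_plate, tin, hook_rule from where it was at the start of the episode above 0.02 m).
It also fails if it takes over 35 s, if anything falls off the work surface, if the arm or the gripper's body presses on something with over 40 N, if the wrist force passes 120 N, or if a joint passes its speed limit or range.

### The arm

A 7-joint arm with a two-finger parallel gripper is mounted at the origin on the work surface. World frame = base frame: x ahead of the robot, y to its left, z up, the work surface at z = 0. Lengths are in m, angles in degrees, forces in N, time in s.
With the tool pointing down it reaches from about 0.425 to 0.825 m from the base axis. Payload 3.6 kg.
Tool frame: the origin (TCP) lies on the centre line of the jaws, within the pads' length; the fingertips stand 22 mm ahead of it and the grasp point (between the pads) lies 3 mm ahead of it; z points along the fingers, y is the line along which they close (so a half turn about z gives the same grasp; the last joint's range is limited). The gripper opens to 85 mm and grips with 20 to 120 N. Pads are 22 mm wide; open, the fingers measure 114 mm over their backs; the gripper's body (76 mm by 85 mm) begins 54 mm behind the grasp point. The pads swing forward as they close: fully open they stand 13 mm farther back than shut.
Start: joints at [-75.315, 35.231, -0.722, 81.555, 0.464, 63.22, -2.315], TCP at [0.181, 0.624, 0.253] pointing down, gripper open.
Joint ranges: [-178.69, 178.69], [-17.37, 117.87], [-77.05, 75.6], [15.02, 138.74], [-78.02, 258.01], [0.78, 113.62], [-162.83, 162.83]. Speed limits (degrees/s): [159.86, 159.86, 180, 180, 180, 180, 180].

### API

Orientations are given as a 3x3 rotation matrix whose columns are the frame's x, y, z axes.
In Python, from bench import observe, read_camera, camera_info, hand_in gives the robot as it stands.
- The arm moves only by the tool play_rows, never from a script. Its argument "series" is a list of rows, each a list of 3 entries, a list of its own where there are three numbers: the turn, a rotation vector about the tool's x, y, z in rad, then the shift along the tool's x, y, z in m, then the opening, from -1 (shut) to 1 (fully open). A call has 1 to 20 rows; each row shifts and turns the commanded pose from where the row before left it, along the tool's axes as they then stand; what a row does not reach is not made up. A row lasts 1/10 s, in which the tool goes at most 50 mm and 8.59 degrees, less where a joint would pass 70% of its speed; a pose out of reach is approached as far as the arm can. A call with a gripper value outside its range is refused whole. The fingers move at their own pace and stop on an object; "squeeze" is the grip in N (left out, the last holds). Time passes only in rows, so rows that do not move let the fingers close. It gives the time, the measured TCP pose, the force, the opening and the grip force at its end, in the units of the state.
- observe(): the state, without advancing time (a new reading comes with each control period).
- read_camera(name): name is "scene" or "top"; returns the picture (384x512x3 uint8, red, green, blue); there is no depth.
- camera_info(name): a dict with "mtx" (3x3 intrinsics, pixels), "R" (3x3) and "t" (3): a world point X has camera coordinates R X + t. Camera axes: x right, y down, z forward; pixel columns grow to the right and rows downward; lengths in m; the calibration is good to about 2 mm. A picture is of the moment at which its call begins. camera_info takes no time and is no camera call.
- hand_in(): hands the job in; it is judged then, once.
The state is a dict: "clock": time; "joint_positions": joint angles; "joint_velocities": joint speeds; "joint_efforts": joint torques, N m; "tcp_pos": TCP position; "tcp_rot": TCP orientation; "ft_force": force on the tool from outside, world axes, zero at the start; "moment": the same for the moment, N m; "gripper_width": finger opening in m; "grip_force": force on a finger pad.
Only numpy, scipy, OpenCV 4.12 (cv2) and the standard library are available. Lean on these libraries where they do the work, as an engineer would, in place of code of your own. Each camera call takes 0.05 s, during which the arm holds its last target. There are 200 camera calls.

## Working session

There is one attempt and no reset: what is moved stays moved. The work goes in short steps, Python scripts to look and compute and a tool call to move; the robot and the scene stay as the last step left them, time stands still between calls to the robot, and variables do not carry over. Pictures are saved under pics/ and viewed, at most 10 in all, crops included, and the job is handed in when it is done.

Besides the shell and the picture viewer there is one more tool, called after "Emit:" as a command line: name --argument value ..., lists and objects as JSON in quotes. play_rows: Moves the arm, as the interface text tells. Its arguments: {"type":"object","properties":{"series":{"type":"array","items":{"type":"array"}},"squeeze":{"type":"number"}},"required":["series"]}

```bash
mkdir -p pics
python3 - <<'E'
from bench import *
import cv2,numpy as np
o=observe();print({k:np.round(v,3).tolist() for k,v in o.items()})
for n in("scene","top"):
    im=read_camera(n);cv2.imwrite(f"pics/{n}0.png",cv2.cvtColor(im,cv2.COLOR_RGB2BGR))
    c=camera_info(n);print(n,{k:np.round(v,4).tolist() for k,v in c.items()}, (-np.array(c["R"]).T@c["t"]).round(3))
E
```

```text
{'clock': 0.0, 'joint_positions': [-75.317, 35.29, -0.722, 81.644, 0.465, 63.219, -2.315], 'joint_velocities': [-0.057, -0.027, -0.003, 0.02, -0.023, 0.001, -0.036], 'joint_efforts': [-0.0, -46.92, 0.259, -17.103, 0.01, 0.01, -0.0], 'tcp_pos': [0.181, 0.623, 0.252], 'tcp_rot': [[-0.96, 0.279, -0.001], [0.279, 0.96, -0.003], [-0.0, -0.003, -1.0]], 'ft_force': [0.978, 0.28, 0.41], 'moment': [0.044, 0.024, 0.055], 'grip_force': 0.0, 'gripper_width': 0.085}
scene {'mtx': [[438.6002, 0.0, 259.7996], [0.0, 438.6002, 194.2705], [0.0, 0.0, 1.0]], 'R': [[0.7956, 0.6056, -0.0175], [0.3822, -0.524, -0.7611], [-0.4701, 0.5989, -0.6483]], 't': [-0.3433, -0.2235, 1.805]} [ 1.207 -0.99   0.994]
top {'mtx': [[373.6086, 0.0, 254.3944], [0.0, 373.6086, 194.7901], [0.0, 0.0, 1.0]], 'R': [[0.0272, -0.9996, -0.0043], [-0.9959, -0.0268, -0.0864], [0.0863, 0.0066, -0.9962]], 't': [-0.1889, 0.542, 1.214]} [ 0.44  -0.182  1.256]
```

View pics/top0.png

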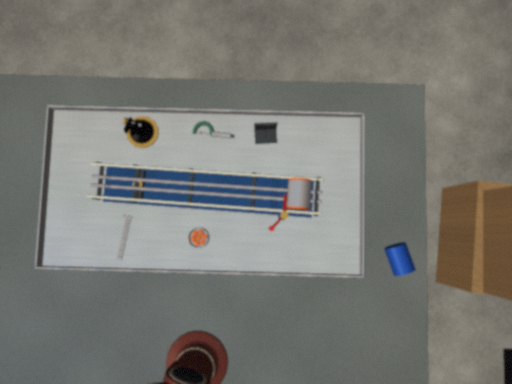

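View pics/scene0.png

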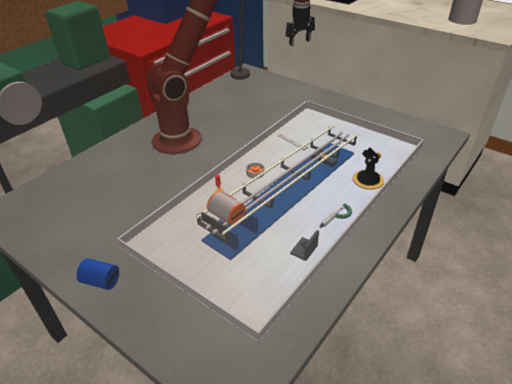

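Candidates for the sleeve: the steel/orange cylinder behind the gate at top (298,193), which fits the description, and the blue look-alike at (400,260), which I leave alone. Candidates for the lever pin: the red lever end at (271,229), which I choose. The red gate arm at (285,200) and the orange caps in the tin at (199,237) are not it. Next is one close crop to check.

```bash
cat > h.py <<'E'
import numpy as np,cv2
from bench import *
def ray(n,u,v):
    c=camera_info(n);K=np.array(c["mtx"]);R=np.array(c["R"]);t=np.array(c["t"])
    return -R.T@t, R.T@np.linalg.inv(K)@[u,v,1]
def onz(n,u,v,z):
    o,d=ray(n,u,v);return o+d*(z-o[2])/d[2]
def proj(n,X):
    c=camera_info(n);p=np.array(c["mtx"])@(np.array(c["R"])@X+np.array(c["t"]));return p[:2]/p[2]
def tri(a,b):
    o1,d1=ray("top",*a);o2,d2=ray("scene",*b)
    s=np.linalg.lstsq(np.c_[d1,-d2],o2-o1,rcond=None)[0]
    return (o1+d1*s[0]+o2+d2*s[1])/2, np.linalg.norm(o1+d1*s[0]-o2-d2*s[1])
E
python3 - <<'E'
import cv2,numpy as np
t=cv2.imread("pics/top0.png");s=cv2.imread("pics/scene0.png")
a=cv2.resize(t[155:245,80:340],None,fx=3,fy=3,interpolation=cv2.INTER_CUBIC)
b=cv2.resize(s[120:260,180:370],None,fx=2.2,fy=2.2,interpolation=cv2.INTER_CUBIC)
w=np.zeros((a.shape[0]+b.shape[0],780,3),np.uint8);w[:a.shape[0]]=a;w[a.shape[0]:,:b.shape[1]]=b
cv2.imwrite("pics/crop0.png",w);print(w.shape)
for n,im in(("top",t),("scene",s)):
    h=cv2.cvtColor(im,cv2.COLOR_BGR2HSV)
    for name,lo,hi in(("red",(0,170,90),(5,255,255)),("blue",(100,120,40),(125,255,255)),("orange",(6,120,90),(18,255,255)),("white",(15,15,200),(40,80,255))):
        m=cv2.inRange(h,lo,hi)
        k,l,st,c=cv2.connectedComponentsWithStats(m)
        print(n,name,[(st[i].tolist(),c[i].round(1).tolist()) for i in range(1,k) if st[i,4]>6 ][:14])
E
```

```text
(578, 780, 3)
top red [([284, 204, 3, 6, 10], [284.7, 206.7])]
top blue [([107, 168, 28, 9, 199], [120.5, 171.8]), ([145, 171, 45, 10, 324], [167.1, 175.1]), ([194, 174, 58, 11, 424], [222.6, 178.9]), ([256, 178, 31, 9, 229], [270.9, 182.3]), ([106, 180, 25, 5, 82], [117.6, 182.3]), ([144, 183, 45, 6, 145], [166.0, 185.7]), ([193, 187, 58, 7, 196], [222.2, 189.8]), ([105, 189, 28, 8, 170], [118.4, 192.5]), ([255, 191, 29, 5, 96], [268.6, 193.1]), ([143, 192, 45, 9, 278], [165.2, 195.9]), ([192, 195, 59, 11, 368], [220.8, 200.0]), ([254, 200, 28, 8, 178], [267.4, 203.5]), ([385, 243, 30, 33, 648], [399.4, 259.3])]
top orange [([290, 178, 17, 2, 24], [297.6, 178.7]), ([437, 182, 75, 117, 7393], [476.9, 238.3]), ([287, 206, 22, 4, 50], [297.3, 207.8]), ([191, 230, 16, 16, 165], [198.4, 237.1])]
top white []
scene red [([186, 12, 49, 80, 1775], [212.5, 52.0]), ([103, 16, 80, 101, 3394], [139.9, 49.5]), ([216, 175, 4, 12, 29], [217.5, 180.1])]
scene blue [([127, 0, 10, 9, 35], [132.3, 2.5]), ([138, 0, 51, 20, 350], [166.5, 4.2]), ([214, 0, 27, 66, 543], [231.3, 16.9]), ([243, 0, 20, 68, 1
[... 801 characters left out ...]
 20], [50.4, 6.1]), ([12, 8, 5, 4, 8], [13.4, 10.2]), ([31, 9, 4, 6, 12], [32.8, 11.2]), ([0, 11, 5, 3, 10], [1.6, 11.6])]
scene white [([311, 0, 23, 7, 95], [322.4, 2.4]), ([335, 0, 146, 36, 1794], [409.1, 14.2]), ([481, 7, 21, 6, 72], [489.0, 9.7]), ([480, 31, 5, 3, 7], [482.0, 32.1]), ([495, 30, 17, 7, 43], [503.8, 33.0]), ([329, 125, 6, 4, 7], [331.6, 126.0]), ([261, 128, 21, 16, 66], [272.1, 137.2]), ([311, 129, 17, 12, 22], [319.2, 134.0]), ([223, 134, 134, 99, 176], [287.5, 184.9]), ([284, 141, 26, 18, 34], [296.3, 149.3]), ([249, 150, 18, 12, 59], [258.3, 156.6]), ([229, 159, 54, 36, 87], [254.0, 177.5]), ([261, 161, 5, 6, 11], [263.9, 162.8]), ([244, 169, 3, 9, 12], [244.6, 173.7])]
```

View pics/crop0.png

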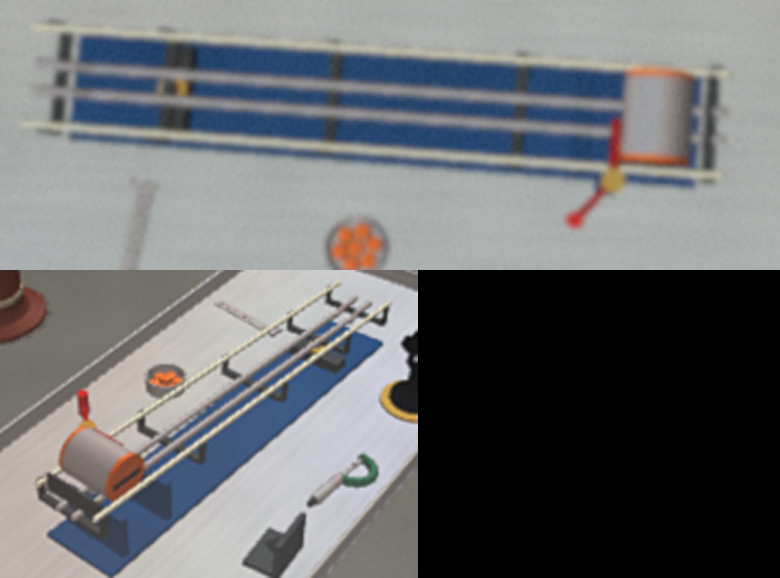

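```bash
cat > fit.py <<'E'
from h import *
from scipy.optimize import least_squares
sl=0.0585
def g(y,dz): return 0.101+dz-(y+0.28)*sl
P=[("top",(92.7,164.3),(.052,.34,g(.34,.018))),("top",(321.7,179.3),(.052,-.39,g(-.39,.018))),
("top",(87.3,196.3),(-.052,.34,g(.34,.018))),("top",(319.3,214.3),(-.052,-.39,g(-.39,.018))),
("top",(284,215),(-.066,-.28,.136)),("top",(271.3,228.3),(-.108,-.245,.155)),
("top",(297.5,193.2),(0,-.32,g(-.32,.035))),
("scene",(333.6,127.3),(-.052,.34,g(.34,.014))),("scene",(356.4,137.3),(.052,.34,g(.34,.014))),
("scene",(224.1,232.7),(.052,-.39,g(-.39,.014))),("scene",(198.2,217.7),(-.052,-.39,g(-.39,.014)))]
def W(p,s): 
    c,n=np.cos(p[2]),np.sin(p[2]);return np.array([p[0]+c*s[0]-n*s[1],p[1]+n*s[0]+c*s[1],s[2]])
f=lambda p:np.concatenate([proj(n,W(p,s))-u for n,u,s in P])
E
python3 - <<'E'
from fit import *
r=least_squares(f,[.5,0,0],loss="soft_l1")
print(r.x.round(4));print(f(r.x).reshape(-1,2).round(1).tolist())
print("pin top",tri((271.3,228.3),(217.7,175.5)))
p=r.x
for n,s in dict(pin=(-.108,-.245,.15),post=(-.066,-.28,.136),gate=(0,-.28,.136),seat=(0,.28,g(.28,.03))).items(): print(n,W(p,s).round(4))
for n,u,z in(("tin",(199,237),.03),("rule",(125,237),.012)): print(n,onz("top",*u,z).round(3))
E
```

```text
[ 0.5592  0.013  -0.049 ]
[[-2.5, -0.9], [0.2, -0.4], [-0.8, -0.4], [0.5, -1.3], [-0.6, -0.3], [-0.3, -0.4], [0.8, 0.6], [-0.6, -1.7], [-0.2, -2.7], [-1.6, 0.7], [-1.6, -0.5]]
pin top (array([ 0.43979993, -0.22557422,  0.15876151]), np.float64(0.004463999074702784))
pin [ 0.4394 -0.2264  0.15  ]
post [ 0.4796 -0.2634  0.136 ]
gate [ 0.5455 -0.2666  0.136 ]
seat [0.5729 0.2927 0.0982]
tin [0.403 0.003 0.03 ]
rule [0.396 0.251 0.012]
```

Crop check: the steel sleeve with orange caps waits behind the red gate arm, and the pin is at top (271,228) / scene (218,175). Stand pose is about (0.559, 0.013), yaw -0.049. First I turn the tool so tool x points down the rail and y across it, then I travel around.

Emit:
play_rows --series '[[[0,0,0.1337],[0,0,0],-1],[[0,0,0.1337],[0,0,0],-1],[[0,0,0.1337],[0,0,0],-1],[[0,0,0.1337],[0,0,0],-1],[[0,0,0.1337],[0,0,0],-1],[[0,0,0.1337],[0,0,0],-1],[[0,0,0.1337],[0,0,0],-1],[[0,0,0.1337],[0,0,0],-1],[[0,0,0.1337],[0,0,0],-1],[[0,0,0.1337],[0,0,0],-1]]' --squeeze 20

```text
clock: 1.1
tcp_pos: [0.1811, 0.6238, 0.2526]
tcp_rot: [[0.054, 0.999, -0.001], [0.999, -0.054, -0.001], [-0.001, -0.001, -1.0]]
ft_force: [-0.5, 0.5, -0.5]
gripper_width: -0.0002
grip_force: 0.0
```

Emit:
play_rows --series '[[[0,0,0],[-0.03,0.035,0],-1],[[0,0,0],[-0.03,0.035,0],-1],[[0,0,0],[-0.03,0.035,0],-1],[[0,0,0],[-0.03,0.035,0],-1],[[0,0,0],[-0.03,0.035,0],-1],[[0,0,0],[-0.03,0.035,0],-1],[[0,0,0],[-0.03,0.035,0],-1],[[0,0,0],[-0.03,0.035,0],-1],[[0,0,0],[-0.03,0.035,0],-1],[[0,0,0],[-0.03,0.035,0],-1]]'

```text
clock: 2.1
tcp_pos: [0.5171, 0.306, 0.2529]
tcp_rot: [[0.049, 0.999, -0.001], [0.999, -0.049, -0.0], [-0.0, -0.001, -1.0]]
ft_force: [0.7, 0.4, -0.5]
gripper_width: -0.0004
grip_force: 0.0
```

Emit:
play_rows --series '[[[0,0,0],[-0.042,-0.0045,0],-1],[[0,0,0],[-0.042,-0.0045,0],-1],[[0,0,0],[-0.042,-0.0045,0],-1],[[0,0,0],[-0.042,-0.0045,0],-1],[[0,0,0],[-0.042,-0.0045,0],-1],[[0,0,0],[-0.042,-0.0045,0],-1],[[0,0,0],[-0.042,-0.0045,0],-1],[[0,0,0],[-0.042,-0.0045,0],-1],[[0,0,0],[-0.042,-0.0045,0],-1],[[0,0,0],[-0.042,-0.0045,0],-1],[[0,0,0],[-0.042,-0.0045,0],-1],[[0,0,0],[-0.02,-0.0045,0],-1]]'

```text
clock: 3.3
tcp_pos: [0.4374, -0.1757, 0.2534]
tcp_rot: [[0.055, 0.999, -0.0], [0.999, -0.055, -0.002], [-0.002, -0.0, -1.0]]
ft_force: [-0.1, -0.5, -0.1]
gripper_width: 0.0002
grip_force: 0.0
```

```bash
cat >> h.py <<'E'
P0=np.array([.5592,.013,-.049])
def S(X):
    c,n=np.cos(P0[2]),np.sin(P0[2]);d=np.array(X)-[P0[0],P0[1],0];return np.array([c*d[0]+n*d[1],-n*d[0]+c*d[1],d[2]])
def sleeve(im,y0=-.33,y1=.33,name=None):
    "stand y of sleeve from scene view: orange far cap on the plane stand x=+45mm"
    h=cv2.cvtColor(im,cv2.COLOR_RGB2HSV);m=cv2.inRange(h,(4,110,70),(20,255,255))
    roi=np.zeros_like(m);c,n=np.cos(P0[2]),np.sin(P0[2])
    w=lambda x,y,z:proj("scene",np.array([P0[0]+c*x-n*y,P0[1]+n*x+c*y,z]))
    q=[w(x,y,z-.0585*y) for x in(.03,.046) for y in(-.37,.36) for z in(.07,.17)]
    cv2.fillPoly(roi,[cv2.convexHull(np.array(q,np.int32))],255);m&=roi
    k,l,st,ce=cv2.connectedComponentsWithStats(m)
    i=1+np.argmax(st[1:,4]);(u,v)=ce[i]
    ctr=cv2.minEnclosingCircle(np.argwhere(l==i)[:,::-1].astype(np.float32).reshape(-1,1,2))[0]
    out=[]
    for u,v in(ce[i],ctr):
        o,d=ray("scene",u,v);a=S(o);b=S(o+d);e=b-a;p=a+e*(.045-a[0])/e[0];out.append(p.round(4).tolist())
    return st[i].tolist(),out
E
python3 - <<'E'
from h import *
o=observe();print(S(o["tcp_pos"]).round(4),o["clock"])
im=read_camera("scene");print(sleeve(im))
t=read_camera("top")
a=cv2.resize(im[140:260,150:350],None,fx=3,fy=3,interpolation=cv2.INTER_CUBIC);cv2.imwrite("pics/a1.png",a[:,:,::-1])
E
```

```text
[-0.1125 -0.1944  0.2534] 3.3
([228, 203, 18, 22, 226], [[0.045, -0.3247, 0.1484], [0.045, -0.3277, 0.1494]])
```

View pics/a1.png

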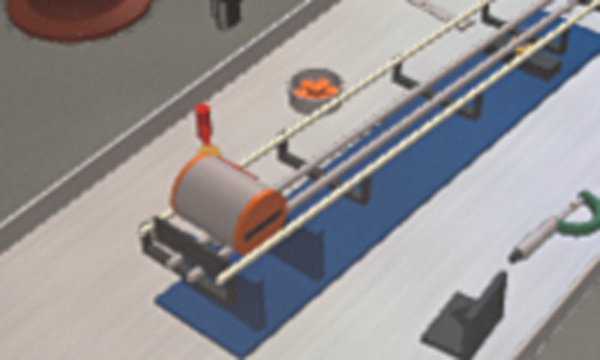

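The crop shows the pin free at scene (217,175), with the sleeve still waiting against the gate and its far cap at (237,213). The fingertip is just visible at the top, about (227,148). Next I check tip height and dip position.

Run:
```python
from h import *
o=observe();p=np.array(o["tcp_pos"])
for dz in(0,.022,.035): print(dz,proj("scene",p-[0,0,dz]).round(1))
t=cv2.cvtColor(cv2.imread("pics/top0.png"),cv2.COLOR_BGR2HSV);m=cv2.inRange(t,(15,100,70),(32,255,255));m[:,:120]=0;m[:,165:]=0;m[:165]=0;m[205:]=0
q=np.argwhere(m);print(q.mean(0),len(q),q.min(0),q.max(0))
for u,v in [(q[:,1].mean(),q[:,0].mean())]: print(S(onz("top",u,v,.068)).round(4))
s=cv2.cvtColor(cv2.imread("pics/scene0.png"),cv2.COLOR_BGR2HSV);m=cv2.inRange(s,(13,100,70),(32,255,255));m[:,:300]=0;m[:,345:]=0;m[:145]=0;m[170:]=0
q=np.argwhere(m);print(len(q),q.mean(0));print(S(onz("scene",*q.mean(0)[::-1],.06)).round(4))
```

```text
0 [224.8 142.3]
0.022 [225.3 148.4]
0.035 [225.6 151.8]
[183.88888889 140.27777778] 18 [182 138] [186 142]
[0.0003 0.1791 0.068 ]
10 [155.9 323.7]
[0.0199 0.1698 0.06  ]
```

Emit:
play_rows --series '[[[0,0,-0.006],[0,0,0.025],-1],[[0,0,0],[0,0,0.025],-1],[[0,0,0],[0,0,0.025],-1],[[0,0,0],[-0.006,0,0.023],-1],[[0,0,0],[-0.01,0,0],-1],[[0,0,0],[-0.005,0,0],-1]]'

```text
clock: 4.0
tcp_pos: [0.4381, -0.1928, 0.1555]
tcp_rot: [[0.043, 0.999, -0.0], [0.999, -0.043, -0.0], [-0.0, -0.0, -1.0]]
ft_force: [0.2, -0.6, 0.4]
gripper_width: -0.0001
grip_force: 0.0
```

Run:
```python
from h import *
o=observe();print(S(o["tcp_pos"]).round(4),o["clock"],o["ft_force"])
im=read_camera("scene");t=read_camera("top")
a=cv2.resize(im[150:250,190:270],None,fx=5,fy=5,interpolation=cv2.INTER_CUBIC);b=cv2.resize(t[170:250,250:330],None,fx=5,fy=5,interpolation=cv2.INTER_CUBIC)
w=np.zeros((500,800,3),np.uint8);w[:,:400]=a;w[:400,400:]=b;cv2.imwrite("pics/a2.png",w[:,:,::-1])
```

```text
[-0.1109 -0.2115  0.1555] 4.0 [ 0.24174807 -0.60943321  0.36025117]
```

View pics/a2.png

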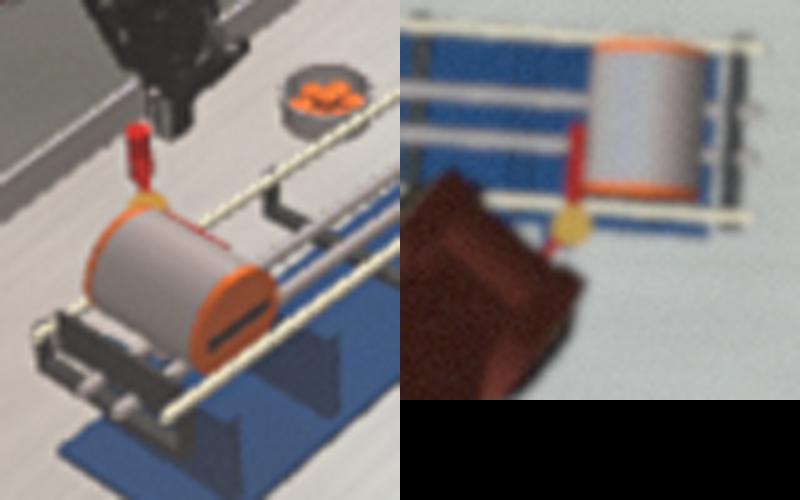

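The left half shows the fingertip just downhill of the pin at matching height. The right half shows the gate shut with the sleeve behind it. Now I push the pin.

Emit:
play_rows --series '[[[0,0,0],[-0.0105,-0.001,0],-1],[[0,0,0],[-0.0105,-0.001,0],-1],[[0,0,0],[-0.0105,0,0],-1],[[0,0,0],[-0.0105,0,0],-1],[[0,0,0],[-0.0105,0,0],-1],[[0,0,0],[-0.0105,0,0],-1],[[0,0,0],[-0.0105,0,0],-1],[[0,0,0],[-0.0105,0.001,0],-1],[[0,0,0],[-0.002,0.001,0],-1]]'

```text
clock: 5.0
tcp_pos: [0.4337, -0.2761, 0.1549]
tcp_rot: [[0.042, 0.999, -0.002], [0.999, -0.042, 0.006], [0.006, -0.002, -1.0]]
ft_force: [1.1, 5.0, -1.2]
gripper_width: 0.0
grip_force: 2.0
```

Run:
```python
from h import *
o=observe();print(S(o["tcp_pos"]).round(4),o["clock"],o["ft_force"])
im=read_camera("scene");print(sleeve(im))
b=im[150:250,190:290];cv2.imwrite("pics/a3.png",cv2.resize(b,None,fx=5,fy=5,interpolation=cv2.INTER_CUBIC)[:,:,::-1])
```

```text
[-0.1112 -0.2949  0.1549] 5.0 [ 1.12280951  4.96049199 -1.18068843]
([241, 194, 16, 22, 203], [[0.045, -0.2721, 0.145], [0.045, -0.2709, 0.1407]])
```

View pics/a3.png

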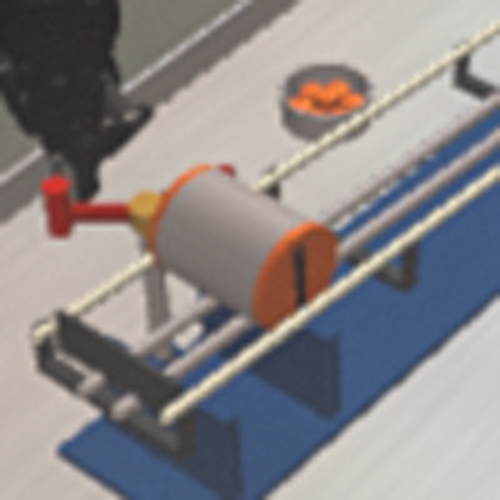

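The picture shows the gate open, the pin held at crop (57,205), and the sleeve rolling past the gate with its cap at crop (295,270). Hold briefly, then measure again.

Emit:
play_rows --series '[[[0,0,0],[-0.002,0,0],-1],[[0,0,0],[0,0,0],-1],[[0,0,0],[0,0,0],-1]]'

```text
clock: 5.35
tcp_pos: [0.4345, -0.2794, 0.1554]
tcp_rot: [[0.042, 0.999, 0.001], [0.999, -0.042, 0.001], [0.001, 0.001, -1.0]]
ft_force: [1.2, 5.1, -2.7]
gripper_width: 0.0002
grip_force: 2.3
```

Run:
```python
from h import *
o=observe();print(S(o["tcp_pos"]).round(4),o["clock"],o["ft_force"])
im=read_camera("scene");print(sleeve(im));print(observe()["clock"],S(observe()["tcp_pos"]).round(4))
```

```text
[-0.1102 -0.2982  0.1554] 5.35 [ 1.24050474  5.08335793 -2.73919632]
([252, 186, 17, 21, 191], [[0.045, -0.2194, 0.1421], [0.045, -0.2188, 0.1385]])
5.4 [-0.1101 -0.2983  0.1554]
```

Emit:
play_rows --series '[[[0,0,0.005],[0.047,0,0],-1],[[0,0,0],[0.047,0,0],-1],[[0,0,0],[0.047,0,0.004],-0.2],[[0,0,0],[0.047,0,0.004],-0.2],[[0,0,0],[0.047,0,0.004],-0.2],[[0,0,0],[0.047,0,0.004],-0.2],[[0,0,0],[0.024,0.0275,0.004],-0.2],[[0,0,0],[0.024,0.0275,0.005],-0.2],[[0,0,0],[0.024,0.0275,0.005],-0.2],[[0,0,0],[0.024,0.0275,0.005],-0.2]]'

```text
clock: 6.4
tcp_pos: [0.5646, 0.0908, 0.1211]
tcp_rot: [[0.049, 0.999, 0.005], [0.999, -0.049, -0.003], [-0.003, 0.005, -1.0]]
ft_force: [0.9, 0.5, 0.2]
gripper_width: 0.0339
grip_force: 0.0
```

Run:
```python
from h import *
o=observe();print(S(o["tcp_pos"]).round(4),o["clock"],o["ft_force"],o["gripper_width"])
im=read_camera("scene");print(sleeve(im));o=observe();print(o["clock"],S(o["tcp_pos"]).round(4))
cv2.imwrite("pics/a4.png",cv2.resize(im[120:240,200:360],None,fx=4,fy=4,interpolation=cv2.INTER_CUBIC)[:,:,::-1])
```

```text
[0.0016 0.078  0.1211] 6.4 [0.89661242 0.50075221 0.207354  ] 0.033945312689216606
([298, 156, 13, 19, 148], [[0.045, 0.0063, 0.1284], [0.045, 0.007, 0.1248]])
6.45 [0.0063 0.0842 0.1203]
```

View pics/a4.png

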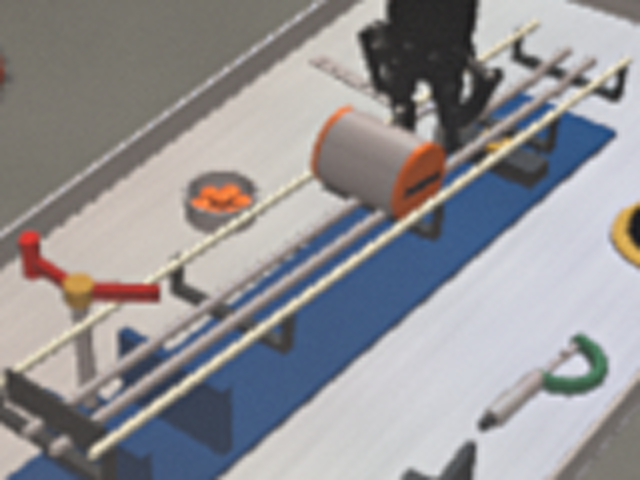

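The picture shows the gate swinging shut and the fingers astride the rail about 15 mm ahead of the sleeve (cap at crop (418,178)). Now one smooth run: match its speed, then slow down.

Emit:
play_rows --series '[[[0,0,0],[0.021,-0.001,0.0012],-0.2],[[0,0,0],[0.021,-0.001,0.0012],-0.2],[[0,0,0],[0.0205,-0.001,0.0012],-0.2],[[0,0,0],[0.02,-0.001,0.0012],-0.2],[[0,0,0],[0.019,-0.001,0.0011],-0.2],[[0,0,0],[0.0175,-0.001,0.001],-0.2],[[0,0,0],[0.016,0,0.0009],-0.2],[[0,0,0],[0.0145,0,0.0009],-0.2],[[0,0,0],[0.013,0,0.0008],-0.2],[[0,0,0],[0.0115,0,0.0007],-0.2],[[0,0,0],[0.01,0,0.0006],-0.2],[[0,0,0],[0.009,0,0.0005],-0.2],[[0,0,0],[0.0085,0,0.0005],-0.2],[[0,0,0],[0.0085,0,0.0005],-0.2],[[0,0,0],[0.008,0,0.0005],-0.2],[[0,0,0],[0.008,0,0.0005],-0.2],[[0,0,0],[0.008,0,0.0005],-0.2],[[0,0,0],[0.008,0,0.0005],-0.2],[[0,0,0],[0.008,0,0.0005],-0.2],[[0,0,0],[0.008,0,0.0005],-0.2]]'

```text
clock: 8.45
tcp_pos: [0.5682, 0.3506, 0.1049]
tcp_rot: [[0.048, 0.999, -0.0], [0.999, -0.048, -0.0], [-0.0, -0.0, -1.0]]
ft_force: [0.1, 0.4, -0.3]
gripper_width: 0.0341
grip_force: 0.0
```

Run:
```python
from h import *
o=observe();print(S(o["tcp_pos"]).round(4),o["clock"],o["ft_force"],o["gripper_width"])
im=read_camera("scene");print(sleeve(im));print(sleeve(read_camera("scene")))
cv2.imwrite("pics/a5.png",cv2.resize(im[110:230,200:380],None,fx=4,fy=4,interpolation=cv2.INTER_CUBIC)[:,:,::-1])
```

```text
[-0.0076  0.3376  0.1049] 8.45 [ 0.13257804  0.37654655 -0.30872824] 0.03413916713151378
([341, 126, 11, 17, 111], [[0.045, 0.2724, 0.1114], [0.045, 0.2673, 0.1151]])
([341, 126, 11, 17, 112], [[0.045, 0.2721, 0.1116], [0.045, 0.2673, 0.1151]])
```

View pics/a5.png

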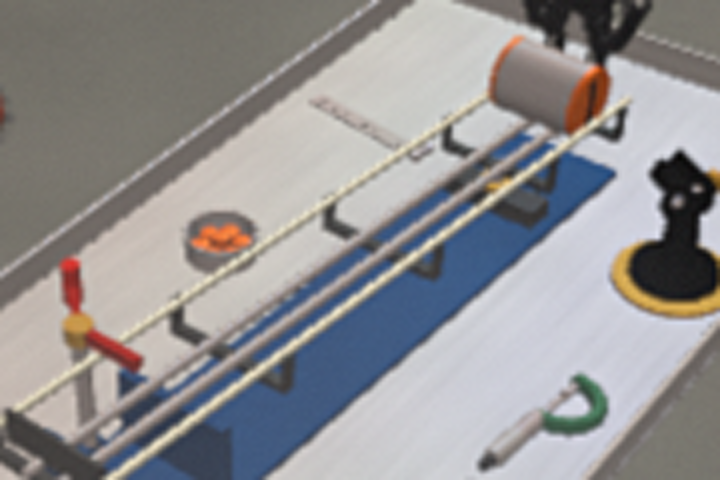

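The sleeve lies still in the dip (cap at crop (588,100), y unchanged over two pictures) and the fingers are clear of it. The gate is nearly shut. Withdraw forward, then up.

Emit:
play_rows --series '[[[0,0,0],[0.005,0,0],-0.2],[[0,0,0],[0.01,0,0],-0.2],[[0,0,0],[0.005,0,-0.01],-0.2],[[0,0,0],[0,0,-0.025],-0.2],[[0,0,0],[0,0,-0.03],-0.2],[[0,0,0],[0,0,-0.03],-0.2],[[0,0,0],[0,0,-0.03],-0.2],[[0,0,0],[0,0,-0.02],-0.2],[[0,0,0],[0,0,0],-0.2],[[0,0,0],[0,0,0],-0.2],[[0,0,0],[0,0,0],-0.2],[[0,0,0],[0,0,0],-0.2],[[0,0,0],[0,0,0],-0.2],[[0,0,0],[0,0,0],-0.2],[[0,0,0],[0,0,0],-0.2],[[0,0,0],[0,0,0],-0.2]]'

```text
clock: 10.15
tcp_pos: [0.5691, 0.3699, 0.2499]
tcp_rot: [[0.048, 0.999, -0.0], [0.999, -0.048, -0.0], [-0.0, -0.0, -1.0]]
ft_force: [0.0, -0.6, 0.6]
gripper_width: 0.0339
grip_force: 0.0
```

Run:
```python
from h import *
im=read_camera("scene");print(sleeve(im),observe()["clock"],observe()["ft_force"])
cv2.imwrite("pics/a6.png",cv2.resize(im[110:240,190:380],None,fx=4,fy=4,interpolation=cv2.INTER_CUBIC)[:,:,::-1])
```

```text
([341, 127, 11, 16, 111], [[0.045, 0.2716, 0.1114], [0.045, 0.2678, 0.1127]]) 10.2 [-0.51534585  0.80622991  0.69931086]
```

View pics/a6.png

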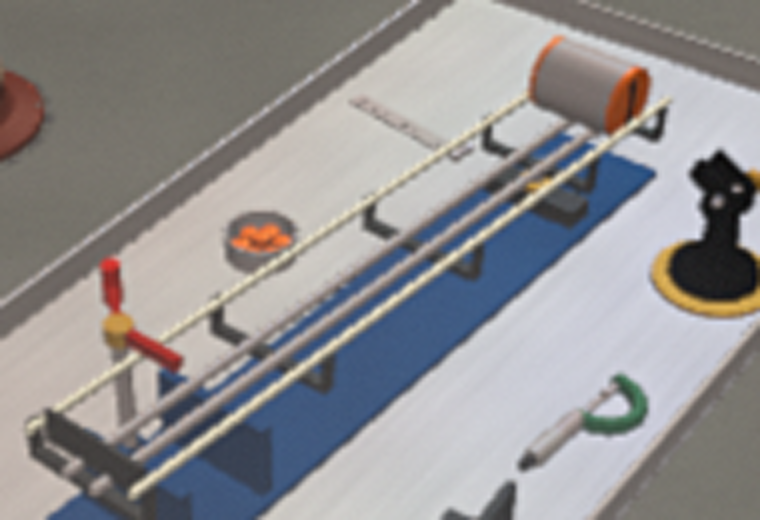

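The sleeve rests in the dip (cap at crop (628,100)), the hand is clear, and the gate is shut, with its pin back at its starting pixel (217,177).

```bash
python3 -c "from bench import *;print(hand_in())"
```

```text
the job is handed in; nothing more can be done
None
```

I handed the job in at 10.2 s: by the camera the sleeve lies still in the dip, the gate is shut and the hand is clear, but no verdict came back and I took no force or speed readings during the catch itself.

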